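Set the die-attach hand tools over to the bench rest in their order of use

TASK

The four hand tools lie side by side in the coloured drip cradles on the steel carrier, in the order in which they will be used. Move all four to the black notched tool rest, one in each of its four pairs of notches and in the same order from left to right (as the robot sees it) as they lie now, each lying fully down in its two notches with its middle about halfway between the two combs. The cradles stay where they are.

Things in the scene. Friction and masses are not known exactly. Their poses are not given: they have to be found in the camera images.
- syringe: Paste syringe, white with blue plunger, 22x137x13 mm (width, length, height). Origin: middle of its underside; y along its length, z up. Barrel 14 mm wide from y = -52 to +38 mm, flange 22 mm wide at y = +40 mm, 25 to 50 g. Grip near the middle. At the start it lies in the notches of the yellow cradle, underside 28 mm above the bench, free below its middle down to 14 mm above the bench.
- vacuum_pen: White vacuum pen with a thin black tip, 13x130x14 mm (width, length, height). Origin: middle of its underside; y along its length, z up. Body 12 mm wide from y = -45 to +65 mm, 20 to 42 g. Grip near the middle. At the start it lies in the notches of the red cradle, underside 28 mm above the bench, free below its middle down to 14 mm above the bench.
- brush: Brush, orange-brown handle, black bristles, 9x141x9 mm (width, length, height). Origin: middle of its underside; y along its length, z up. Handle 9 mm wide from y = -36 to +70 mm, 20 to 42 g. Grip near the middle. At the start it lies in the notches of the green cradle, underside 28 mm above the bench, free below its middle down to 14 mm above the bench.
- marker: Black marker pen with a blue cap, 12x126x12 mm (width, length, height). Origin: middle of its underside; y along its length, z up. 12 mm thick all along, 20 to 42 g. Grip near the middle. At the start it lies in the notches of the blue cradle, underside 28 mm above the bench, free below its middle down to 14 mm above the bench.
- cradle_yellow: Drip cradle of yellow plastic, 86x50x35 mm (x, y, z), fixed on the carrier; holds the syringe at the start. Two notched upright walls 6 mm thick at x = +27 and -27 mm (48 mm clear between them); tool lies along x. Walls end 41 mm, notch floors lie 28 mm above the bench. Origin: middle of its underside, 6 mm above the bench.
- cradle_red: Drip cradle of red plastic, 86x50x35 mm (x, y, z), fixed on the carrier; holds the vacuum pen at the start. Two notched upright walls 6 mm thick at x = +27 and -27 mm (48 mm clear between them); tool lies along x. Walls end 41 mm, notch floors lie 28 mm above the bench. Origin: middle of its underside, 6 mm above the bench.
- cradle_green: Drip cradle of green plastic, 86x50x35 mm (x, y, z), fixed on the carrier; holds the brush at the start. Two notched upright walls 6 mm thick at x = +27 and -27 mm (48 mm clear between them); tool lies along x. Walls end 41 mm, notch floors lie 28 mm above the bench. Origin: middle of its underside, 6 mm above the bench.
- cradle_blue: Drip cradle of blue plastic, 86x50x35 mm (x, y, z), fixed on the carrier; holds the marker at the start. Two notched upright walls 6 mm thick at x = +27 and -27 mm (48 mm clear between them); tool lies along x. Walls end 41 mm, notch floors lie 28 mm above the bench. Origin: middle of its underside, 6 mm above the bench.
- carrier: Low steel tray, 110x236x11 mm (x, y, z), fixed to the bench, with the four cradles in a row at y = +84, +28, -28, -84 mm (left to right; which cradle is where varies). Origin: middle of its underside, on the bench; +x away from the robot, +y to its left, turned by up to 0.3 rad. Stands left or right of the rest.
- tool_rest: Rest 92x232x41 mm (x, y, z), fixed: plate (top z 6 mm), two black combs 6 mm thick at x = +27, -27 mm. Four empty notch pairs at y = +84, +28, -28, -84 mm (left to right): floor 18 mm wide at z 28 mm, widening to 32 mm at the top, z 41 mm. Tools lie along x, either way round. Origin: middle of its underside, on the bench; +x away from robot, +y to its left, turned <= 0.3 rad.
Things that resemble listed ones, but are neither listed nor needed, are in the scene too. Of the things that look like the marker, the middle-sized one is meant.

How it is judged:
By the outcome, as a careful person would: the job done as asked, in the order asked, and still so for the second after the job is handed in, with the robot touching nothing.
It also fails if it takes over 101 s, if anything falls off the work surface, if the arm or the gripper's body presses on something with over 40 N, if the wrist force passes 120 N, or if a joint passes its speed limit or range.

ROBOT

A 6-joint arm with a two-finger parallel gripper is mounted at the origin on a cart in front of the work surface, level with it; the furniture and walls round the work are solid. World frame = base frame: x ahead of the robot, y to its left, z up, the work surface at z = 0. Lengths are in mm, angles in rad, forces in N, time in s.
With the tool pointing down it reaches from about 375 to 975 mm from the base axis. Payload 3.8 kg.
Tool frame: the origin (TCP) lies at the very end of the fingers, on their centre line; the grasp point (between the pads) lies 19 mm behind it; z points along the fingers, y is the line along which they close (so a half turn about z gives the same grasp; the last joint's range is limited). The gripper opens to 88 mm and grips with 3 to 60 N. Pads are 18 mm wide; open, the fingers measure 123 mm over their backs; the gripper's body (75 mm by 187 mm) begins 45 mm behind the grasp point.
Start: joints at [1.183, 0.264, 1.604, -0, 1.274, -0.037], TCP at [231.961, 633.887, 238.706] pointing down, gripper open.
Joint ranges: [-2.63, 2.63], [-0.94, 2.18], [0.31, 2.57], [-1.31, 4.45], [0, 2.66], [-2.55, 2.55]. Speed limits (rad/s): [2.57, 2.57, 3.14, 3.14, 3.14, 3.14].

INTERFACE

Orientations are given as a rotation vector (axis times angle).
In Python, from bench import manip, vision gives the robot as it stands.
- The arm moves only by the tool step_arm, never from a script. Its argument "moves" is a list of rows, each an object of numbers: "ax", "ay", "az": the turn, a rotation vector about the tool's x, y, z in rad; "dx", "dy", "dz": the shift along the tool's x, y, z in cm; "gripper": the finger opening in cm, from 0 to 8.81. In form: [{"ax": .., "ay": .., "az": .., "dx": .., "dy": .., "dz": .., "gripper": ..}, ...]. A call has 1 to 20 rows; each row is the pose to reach, as a shift and turn from the pose commanded when the call began, along the tool's axes at that moment; what a row does not reach only later rows make up. A row lasts 1/10 s, in which the tool goes at most 50 mm and 8.59 degrees, less where a joint would pass 70% of its speed; a pose out of reach is approached as far as the arm can. A call with a gripper value outside its range is refused whole. The fingers move at their own pace and stop on an object; "squeeze" is the grip in N (left out, the last holds). Time passes only in rows, so rows that repeat a pose let the fingers close. It gives the time, the measured TCP pose, the force, the opening and the grip force at its end, in the units of the state.
- manip.observe(): the state, without advancing time (a new reading comes with each control period).
- vision.camera(name): name is "side" or "top"; returns the picture (480x640x3 uint8, blue, green, red); there is no depth.
- vision.camera_info(name): a dict with "K" (3x3 intrinsics, pixels), "D" ([k1, k2, p1, p2, k3] as OpenCV has them; the pictures are not rectified), "eye" and "rotation" of the camera in the world. Camera axes: x right, y down, z forward; pixel columns grow to the right and rows downward; lengths in mm; the calibration is good to about 2 mm. A picture is of the moment at which its call begins. camera_info takes no time and is no camera call.
- manip.finish_job(): hands the job in; it is judged then, once.
The state is a dict: "time_s": time; "joints": joint angles; "qvel": joint speeds; "effort": joint torques, N m; "eef_pos": TCP position; "eef_rot": TCP orientation; "ft_force": force on the tool from outside, world axes, zero at the start; "wrist_torque": the same for the moment, N m; "grip_width": finger opening in mm; "finger_force": force on a finger pad.
Only numpy, scipy, OpenCV 4.12 (cv2) and the standard library are available. Lean on these libraries where they do the work, as an engineer would, in place of code of your own. Each camera call takes 0.05 s, during which the arm holds its last target. There are 200 camera calls.

## Working session

There is one attempt and no reset: what is moved stays moved. The work goes in short steps, Python scripts to look and compute and a tool call to move; the robot and the scene stay as the last step left them, time stands still between calls to the robot, and variables do not carry over. Pictures are saved under pics/ and viewed, at most 14 in all, crops included, and the job is handed in when it is done.

Besides the shell and the picture viewer there is one more tool, called after "Call:" by a JSON object that holds its "fn" and its "kwargs". step_arm: Moves the arm, as the interface text tells. Its arguments: {"type":"object","properties":{"moves":{"type":"array"},"squeeze":{"type":"number"}},"required":["moves"]}

```bash
mkdir -p pics
python3 - <<'E'
from bench import manip, vision
import cv2
for n in("top","side"):
    cv2.imwrite(f"pics/{n}0.png",vision.camera(n)); i=vision.camera_info(n); print(n,i)
s=manip.observe();print(s)
E
```

```text
top {'K': array([[580.49901234,   0.        , 315.79634929],
       [  0.        , 580.49901234, 240.82521887],
       [  0.        ,   0.        ,   1.        ]]), 'D': array([-0.10383573,  0.        ,  0.        ,  0.        ,  0.        ]), 'eye': array([ 450.18951337,    3.87891465, 1088.31843846]), 'rotation': array([-2.18824551,  2.16965931, -0.14263913])}
side {'K': array([[478.00698454,   0.        , 318.13970888],
       [  0.        , 478.00698454, 230.53466882],
       [  0.        ,   0.        ,   1.        ]]), 'D': array([-0.11753112,  0.        ,  0.        ,  0.        ,  0.        ]), 'eye': array([613.72091434, 624.91048842, 605.97808535]), 'rotation': array([-0.05289656, -2.84904762,  1.27397277])}
{'time_s': 0.1, 'joints': array([ 1.18309570e+00,  2.64675578e-01,  1.60517224e+00, -1.74114756e-05,
        1.27371786e+00, -3.68981332e-02]), 'qvel': array([-0.00045605, -0.0012803 , -0.00183919, -0.0005122 ,  0.00110502,
        0.00047278]), 'effort': array([-1.42762651e-04, -5.03619576e+01, -3.58072400e+01,  7.30319624e-02,
        2.32562766e-02, -6.80278686e-05]), 'eef_pos': array([231.73725351, 633.31690956, 237.54923308]), 'eef_rot': array([-5.48140237e-01, -3.09299656e+00,  3.03476205e-03]), 'ft_force': array([-0.19418444,  0.27410592,  0.83627797]), 'wrist_torque': array([-0.01589101, -0.04499468,  0.01095163]), 'finger_force': 0.0, 'grip_width': 88.09236651263761}
```

View pics/top0.png

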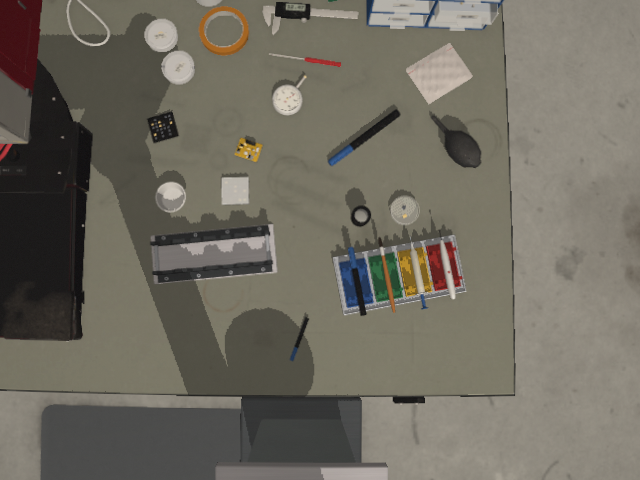

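View pics/side0.png

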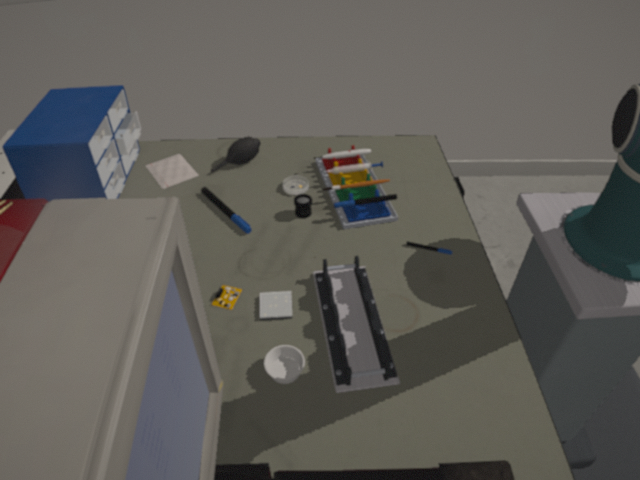

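The top view shows the marker-like things: a big one at (365,137), one in the blue cradle at (357,282) and a small one at (299,338). The middle-sized one is in the cradle. The order left to right is marker, brush, syringe, pen. The rest is at about (213,253). I'll enlarge both the carrier and the rest.

```bash
cat > h.py <<'E'
import numpy as np, cv2
from bench import vision
def cam(n):
    i=vision.camera_info(n); R=cv2.Rodrigues(np.array(i['rotation']))[0]
    return i['K'],i['D'],np.array(i['eye']),R
def ray(n,p):
    K,D,e,R=cam(n); q=cv2.undistortPoints(np.array([[p]],float),K,D)[0,0]
    return e,R@np.array([q[0],q[1],1])
def onz(n,p,z):
    e,d=ray(n,p); return e+d*(z-e[2])/d[2]
def tri(pt,ps):
    e1,d1=ray('top',pt);e2,d2=ray('side',ps)
    A=np.c_[d1,-d2]; s=np.linalg.lstsq(A,e2-e1,rcond=None)[0]
    a=e1+d1*s[0];b=e2+d2*s[1]; return (a+b)/2,np.linalg.norm(a-b)
def proj(n,P):
    K,D,e,R=cam(n); return cv2.projectPoints(np.array(P,float).reshape(-1,3),R.T,-R.T@e,K,D)[0][:,0]
E
python3 - <<'E'
import cv2,numpy as np
from h import *
t=cv2.imread('pics/top0.png');s=cv2.imread('pics/side0.png')
def c(im,x,y,w,h,f,o): cv2.imwrite(o,cv2.resize(im[y:y+h,x:x+w],None,fx=f,fy=f,interpolation=cv2.INTER_CUBIC))
c(t,325,205,150,115,5,'pics/tc.png'); c(t,140,205,150,90,5,'pics/tr.png')
c(s,305,135,100,100,6,'pics/sc.png'); c(s,300,245,110,150,4,'pics/sr.png')
print(proj('top',[[0,0,0],[450,0,0],[450,200,0]]))
E
```

```text
[[300.96861727 546.60602821]
 [302.91688841 302.3162093 ]
 [195.76453223 301.27180438]]
```

View pics/tc.png

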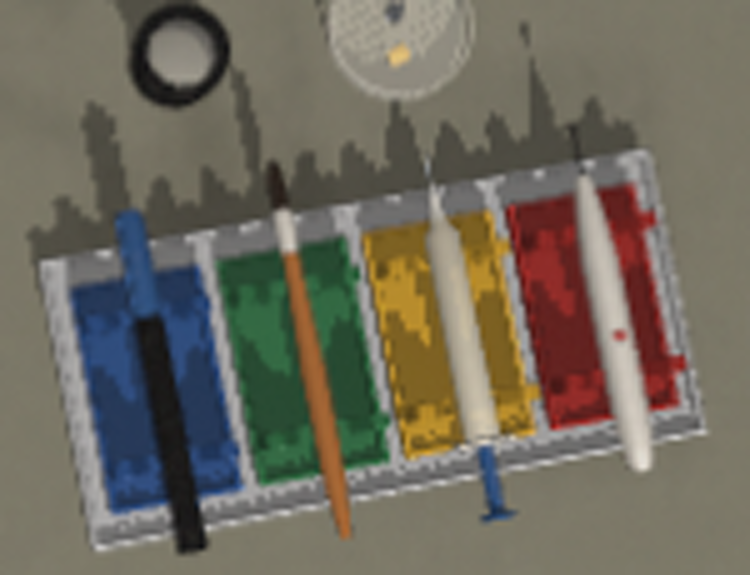

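View pics/tr.png

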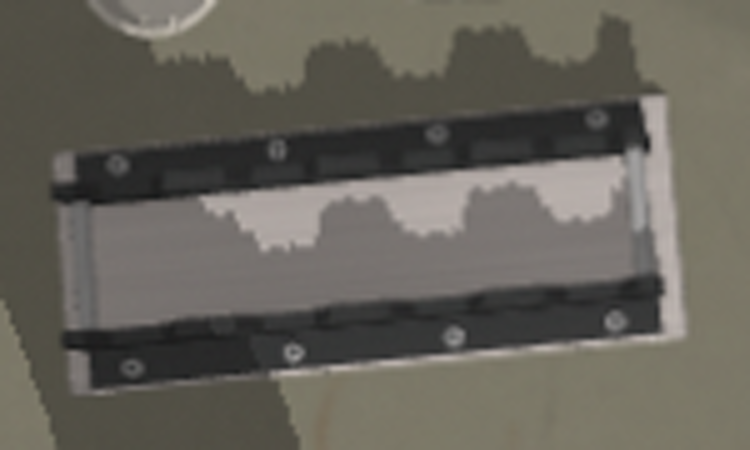

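View pics/sc.png

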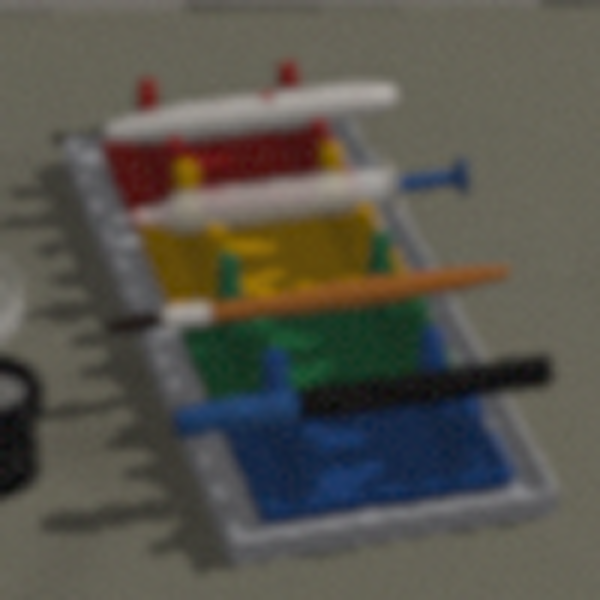

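View pics/sr.png

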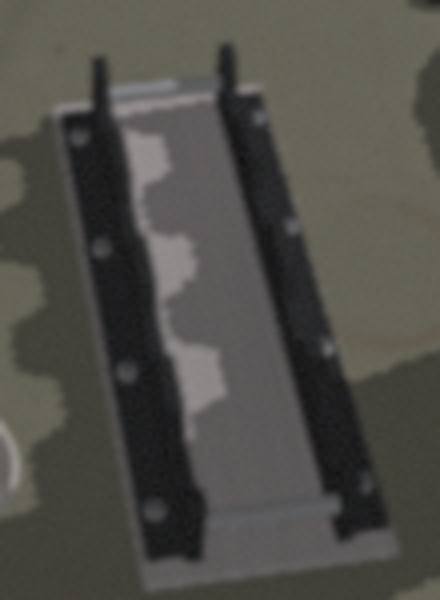

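The crops show the carrier corners in the top view at crop pixels (40,258), (650,150), (705,432) and (97,550). The rest plate corners are at (55,155), (665,95), (685,335) and (78,393). All the tool ends are visible in both views. Next I'll triangulate and fit.

```bash
cat > m.py <<'E'
from h import *
f=lambda c,x,y,k:((c[0]+.5)/k-.5+x,(c[1]+.5)/k-.5+y)
tc=lambda *c:f(c,325,205,5);tr=lambda *c:f(c,140,205,5);sc=lambda *c:f(c,305,135,6);sr=lambda *c:f(c,300,245,4)
np.set_printoptions(precision=1,suppress=True)
def fit(name,T,S,w,l,z):
    L=np.array([[w/2,l/2],[w/2,-l/2],[-w/2,-l/2],[-w/2,l/2]]) #TL TR BR BL
    for lab,ps,n in(('top',T,'top'),('side',S,'side')):
        ok=[i for i in range(4) if ps[i]]
        P=np.array([onz(n,ps[i],z)[:2] for i in ok]);l_=L[ok]
        c=P.mean(0);lc=l_.mean(0);H=(l_-lc).T@(P-c)
        a=np.arctan2(H[0,1]-H[1,0],H[0,0]+H[1,1]);R=np.array([[np.cos(a),-np.sin(a)],[np.sin(a),np.cos(a)]])
        o=c-R@lc; print(name,lab,o,'yaw %.4f'%a,'res',(P-(l_@R.T+o)).ravel())
    print(' tri',[(tri(T[i],S[i])[0].round(1),round(tri(T[i],S[i])[1],1)) for i in ok])
fit('carrier',[tc(40,258),tc(650,150),tc(705,432),tc(97,550)],[sc(235,560),sc(68,143),None,sc(555,492)],110,236,11)
fit('rest',[tr(55,155),tr(665,95),tr(685,335),tr(78,393)],[sr(148,590),sr(55,110),sr(262,88),sr(398,550)],92,232,6)
for n,a,b,c,d in(('marker',tc(130,213),tc(192,548),sc(180,420),sc(550,370)),('brush',tc(273,165),tc(345,535),sc(112,325),sc(507,270)),
 ('syringe',tc(428,165),tc(498,515),sc(135,215),sc(460,178)),('pen',tc(573,128),tc(643,468),sc(55,137),sc(395,93))):
    A,B=tri(a,c),tri(b,d);v=(A[0]-B[0])
    print(n,'far',A[0],'%.1f'%A[1],'near',B[0],'%.1f'%B[1],'mid',(A[0]+B[0])/2,'len %.1f yaw %.3f'%(np.linalg.norm(v),np.arctan2(v[1],v[0])))
E
python3 m.py
```

```text
carrier top [ 503.8 -180.2] yaw 0.1883 res [ 0.2 -0.4 -1.   0.3  0.7  1.6  0.2 -1.4]
carrier side [ 505.3 -176.7] yaw 0.1930 res [-0.1  5.  -1.5 -1.4  1.7 -3.5]
 tri [(array([536. , -54.8,   2.8]), np.float64(1.2)), (array([ 579.7, -286.2,    9. ]), np.float64(1.1)), (array([428.9, -76.4,   9.6]), np.float64(2.1))]
rest top [539.4 167.8] yaw 0.1080 res [-0.9 -0.5 -0.9  0.9  0.4  2.   1.4 -2.4]
rest side [539.8 170.4] yaw 0.1072 res [-0.9 -0.6 -0.9  1.5  0.2  1.5  1.6 -2.4]
 tri [(array([572.1, 288.4,   3.1]), np.float64(0.1)), (array([597. ,  58.5,   2.9]), np.float64(0.2)), (array([506.5,  49.7,   4. ]), np.float64(0.5)), (array([482.6, 276.6,   2.9]), np.float64(0.1))]
marker far [551.3 -86.1  34.8] 0.9 near [ 429.2 -108.7   34.7] 0.2 mid [490.3 -97.4  34.8] len 124.2 yaw 0.183
brush far [ 570.1 -139.    33.3] 1.7 near [ 434.5 -164.6   34.6] 0.6 mid [ 502.3 -151.8   34. ] len 138.0 yaw 0.187
syringe far [ 564.7 -194.1   40.6] 8.6 near [ 442.3 -221.    34.4] 1.4 mid [ 503.5 -207.5   37.5] len 125.5 yaw 0.216
pen far [ 585.1 -250.5   34.9] 2.4 near [ 459.3 -274.3   36.5] 1.1 mid [ 522.2 -262.4   35.7] len 128.0 yaw 0.187
```

Tool mid-heights are about 34–36 mm, as expected, and the tools sit at the cradle centres. Before moving I'll check the furniture near the path and the rest's notches by overlay.

```bash
cat >> h.py <<'E'
from scipy.spatial.transform import Rotation as Ro
C=np.array([504.4,-179.]);CY=.189; RC=np.array([539.6,169.]);RY=.1077
def loc(c,a,x,y): return c+np.array([np.cos(a)*x-np.sin(a)*y,np.sin(a)*x+np.cos(a)*y])
def go(xy,z,yaw):
    "move to TCP xy,z with tool y pointing along yaw-pi/2 (world), tool down; prints dx..az in cm/rad"
    from bench import manip
    s=manip.observe();R=Ro.from_rotvec(s['eef_rot']);a=yaw-np.pi/2
    y=np.array([np.cos(a),np.sin(a),0]);zz=np.array([0,0,-1.]);T=Ro.from_matrix(np.c_[np.cross(y,zz),y,zz])
    d=R.inv().apply(np.r_[xy,z]-s['eef_pos'])/10; r=(R.inv()*T).as_rotvec()
    print('d',d.round(2),'a',r.round(3),'| from',s['eef_pos'].round(1),'t',s['time_s'],'ft',s['ft_force'].round(1))
E
python3 - <<'E'
from h import *
np.set_printoptions(precision=1,suppress=True)
print(tri((82,338),(512,463)))
t=cv2.imread('pics/top0.png');s=cv2.imread('pics/side0.png')
im=[]
for n,p,(x,y,w,h) in(('top',t,(140,205,150,90)),('side',s,(300,245,110,150))):
    f=4;q=cv2.resize(p[y:y+h,x:x+w],None,fx=f,fy=f)
    for X in(-27,27):
        for Y in(84,28,-28,-84):
            for dy,z in((-16,41),(-9,28),(9,28),(16,41)):
                u=(proj(n,[*loc(RC,RY,X,Y+dy),z])[0]+.5-[x,y])*f
                cv2.circle(q,tuple(int(v) for v in u),2,(0,0,255) if z>30 else (0,255,0),-1)
    cv2.imwrite(f'pics/ov_{n}.png',q); im.append(q)
o=np.zeros((600,800,3),np.uint8)
a=cv2.resize(im[0],(450,270));o[:270,:450]=a;b=cv2.resize(im[1],(350,477));o[:477,450:]=b
cv2.imwrite('pics/ov.png',o)
go(loc(C,CY,1.5,84),200,CY)
E
```

```text
(array([372.8, 408. ,  24.9]), np.float64(16.203877269947853))
d [-49.3 -59.6   3.9] a [-0.   0.   2.6] | from [231.7 633.3 237.5] t 0.1 ft [-0.2  0.3  0.8]
```

View pics/ov.png

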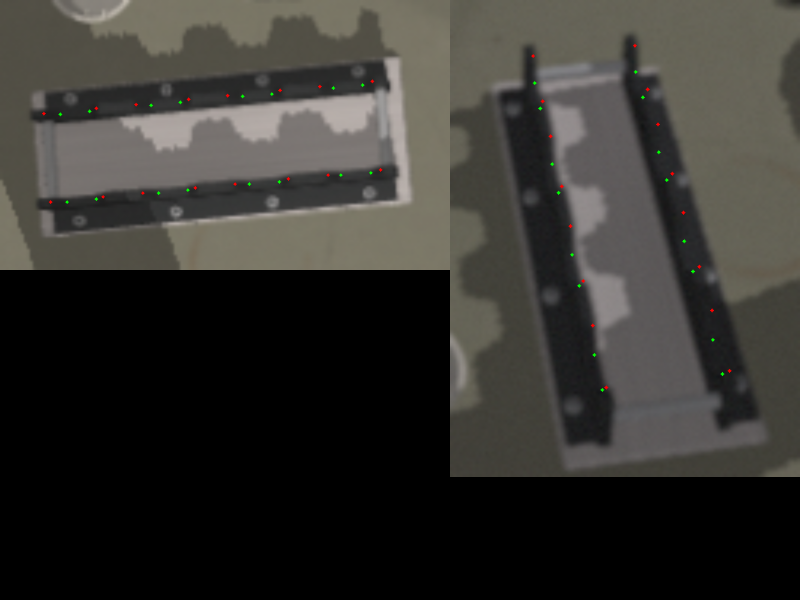

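The overlay fits the combs within about 1–2 mm. I'll refine it with the comb ends (z=41) in the top crop at (52,190), (648,145), (63,340) and (662,287), and the right-end tops in the side crop at (100,57) and (227,45).

Run:
```python
from m import tr,sr
from h import *
def l(p): 
    d=p[:2]-RC;return (np.cos(RY)*d[0]+np.sin(RY)*d[1]).round(1),(-np.sin(RY)*d[0]+np.cos(RY)*d[1]).round(1)
for c in((52,190),(648,145),(63,340),(662,287)):print('t',l(onz('top',tr(*c),41)))
for c in((100,57),(227,45),(200,500),(340,500)):print('s',l(onz('side',sr(*c),41)))
for a,b in(((648,145),(100,57)),((662,287),(227,45))):print(tri(tr(*a),sr(*b)))
```

```text
carrier top [ 503.8 -180.2] yaw 0.1883 res [ 0.2 -0.4 -1.   0.3  0.7  1.6  0.2 -1.4]
carrier side [ 505.3 -176.7] yaw 0.1930 res [-0.1  5.  -1.5 -1.4  1.7 -3.5]
 tri [(array([536. , -54.8,   2.8]), np.float64(1.2)), (array([ 579.7, -286.2,    9. ]), np.float64(1.1)), (array([428.9, -76.4,   9.6]), np.float64(2.1))]
rest top [539.4 167.8] yaw 0.1080 res [-0.9 -0.5 -0.9  0.9  0.4  2.   1.4 -2.4]
rest side [539.8 170.4] yaw 0.1072 res [-0.9 -0.6 -0.9  1.5  0.2  1.5  1.6 -2.4]
 tri [(array([572.1, 288.4,   3.1]), np.float64(0.1)), (array([597. ,  58.5,   2.9]), np.float64(0.2)), (array([506.5,  49.7,   4. ]), np.float64(0.5)), (array([482.6, 276.6,   2.9]), np.float64(0.1))]
marker far [551.3 -86.1  34.8] 0.9 near [ 429.2 -108.7   34.7] 0.2 mid [490.3 -97.4  34.8] len 124.2 yaw 0.183
brush far [ 570.1 -139.    33.3] 1.7 near [ 434.5 -164.6   34.6] 0.6 mid [ 502.3 -151.8   34. ] len 138.0 yaw 0.187
syringe far [ 564.7 -194.1   40.6] 8.6 near [ 442.3 -221.    34.4] 1.4 mid [ 503.5 -207.5   37.5] len 125.5 yaw 0.216
pen far [ 585.1 -250.5   34.9] 2.4 near [ 459.3 -274.3   36.5] 1.1 mid [ 522.2 -262.4   35.7] len 128.0 yaw 0.187
t (np.float64(27.2), np.float64(107.7))
t (np.float64(22.4), np.float64(-109.6))
t (np.float64(-27.6), np.float64(107.7))
t (np.float64(-29.5), np.float64(-109.8))
s (np.float64(27.3), np.float64(-107.7))
s (np.float64(-26.5), np.float64(-107.1))
s (np.float64(26.8), np.float64(105.3))
s (np.float64(-20.0), np.float64(112.4))
(array([576.1,  62.3,  37.9]), np.float64(4.21262421866743))
(array([523.3,  56.6,  37.6]), np.float64(2.030836190237967))
```

Call:
{"fn": "step_arm", "kwargs": {"moves": [{"dz": -8},{"dz": -8},{"dz": -8}], "squeeze": 12}}

```text
$.moves[0]: bad value
```

Call:
{"fn": "step_arm", "kwargs": {"moves": [{"ax": 0,"ay": 0,"az": 0,"dx": 0,"dy": 0,"dz": -4,"gripper": 3},{"ax": 0,"ay": 0,"az": 0,"dx": 0,"dy": 0,"dz": -8,"gripper": 3}], "squeeze": 12}}

```text
time_s: 0.3
eef_pos: [231.4, 632.4, 316.4]
eef_rot: [-0.548, -3.092, 0.01]
ft_force: [0.8, 0.5, 0.8]
grip_width: 74.2
finger_force: 0.0
```

Call:
{"fn": "step_arm", "kwargs": {"moves": [{"ax": 0,"ay": 0,"az": 2.6,"dx": -49.3,"dy": -59.6,"dz": 6,"gripper": 3},{"ax": 0,"ay": 0,"az": 2.6,"dx": -49.3,"dy": -59.6,"dz": 6,"gripper": 3},{"ax": 0,"ay": 0,"az": 2.6,"dx": -49.3,"dy": -59.6,"dz": 6,"gripper": 3},{"ax": 0,"ay": 0,"az": 2.6,"dx": -49.3,"dy": -59.6,"dz": 6,"gripper": 3},{"ax": 0,"ay": 0,"az": 2.6,"dx": -49.3,"dy": -59.6,"dz": 6,"gripper": 3},{"ax": 0,"ay": 0,"az": 2.6,"dx": -49.3,"dy": -59.6,"dz": 6,"gripper": 3},{"ax": 0,"ay": 0,"az": 2.6,"dx": -49.3,"dy": -59.6,"dz": 6,"gripper": 3},{"ax": 0,"ay": 0,"az": 2.6,"dx": -49.3,"dy": -59.6,"dz": 6,"gripper": 3},{"ax": 0,"ay": 0,"az": 2.6,"dx": -49.3,"dy": -59.6,"dz": 6,"gripper": 3},{"ax": 0,"ay": 0,"az": 2.6,"dx": -49.3,"dy": -59.6,"dz": 6,"gripper": 3},{"ax": 0,"ay": 0,"az": 2.6,"dx": -49.3,"dy": -59.6,"dz": 6,"gripper": 3},{"ax": 0,"ay": 0,"az": 2.6,"dx": -49.3,"dy": -59.6,"dz": 6,"gripper": 3},{"ax": 0,"ay": 0,"az": 2.6,"dx": -49.3,"dy": -59.6,"dz": 6,"gripper": 3},{"ax": 0,"ay": 0,"az": 2.6,"dx": -49.3,"dy": -59.6,"dz": 6,"gripper": 3},{"ax": 0,"ay": 0,"az": 2.6,"dx": -49.3,"dy": -59.6,"dz": 6,"gripper": 3},{"ax": 0,"ay": 0,"az": 2.6,"dx": -49.3,"dy": -59.6,"dz": 6,"gripper": 3},{"ax": 0,"ay": 0,"az": 2.6,"dx": -49.3,"dy": -59.6,"dz": 6,"gripper": 3},{"ax": 0,"ay": 0,"az": 2.6,"dx": -49.3,"dy": -59.6,"dz": 6,"gripper": 3},{"ax": 0,"ay": 0,"az": 2.6,"dx": -49.3,"dy": -59.6,"dz": 6,"gripper": 3},{"ax": 0,"ay": 0,"az": 2.6,"dx": -49.3,"dy": -59.6,"dz": 6,"gripper": 3}]}}

```text
time_s: 2.3
eef_pos: [489.8, -95.2, 258.3]
eef_rot: [-3.127, -0.301, 0.001]
ft_force: [0.5, -0.3, -0.2]
grip_width: 29.7
finger_force: 0.0
```

Run:
```python
from h import *
go(loc(C,CY,1.5,84),120,CY)
```

```text
d [ 0.02  0.11 13.83] a [-0.     0.001  0.003] | from [489.8 -95.2 258.3] t 2.3 ft [ 0.5 -0.3 -0.2]
```

Call:
{"fn": "step_arm", "kwargs": {"moves": [{"ax": 0,"ay": 0,"az": 0,"dx": 0,"dy": 0.15,"dz": 5,"gripper": 3},{"ax": 0,"ay": 0,"az": 0,"dx": 0,"dy": 0.15,"dz": 10,"gripper": 3},{"ax": 0,"ay": 0,"az": 0,"dx": 0,"dy": 0.15,"dz": 15,"gripper": 3},{"ax": 0,"ay": 0,"az": 0,"dx": 0,"dy": 0.15,"dz": 18.5,"gripper": 3},{"ax": 0,"ay": 0,"az": 0,"dx": 0,"dy": 0.15,"dz": 20.5,"gripper": 3},{"ax": 0,"ay": 0,"az": 0,"dx": 0,"dy": 0.15,"dz": 22,"gripper": 3},{"ax": 0,"ay": 0,"az": 0,"dx": 0,"dy": 0.15,"dz": 23,"gripper": 3},{"ax": 0,"ay": 0,"az": 0,"dx": 0,"dy": 0.15,"dz": 23.7,"gripper": 3},{"ax": 0,"ay": 0,"az": 0,"dx": 0,"dy": 0.15,"dz": 24,"gripper": 3},{"ax": 0,"ay": 0,"az": 0,"dx": 0,"dy": 0.15,"dz": 24,"gripper": 3}]}}

```text
time_s: 3.3
eef_pos: [490.7, -96.7, 19.0]
eef_rot: [3.127, 0.3, 0.001]
ft_force: [0.4, 0.0, 0.2]
grip_width: 30.2
finger_force: 0.0
```

Call:
{"fn": "step_arm", "kwargs": {"moves": [{"ax": 0,"ay": 0,"az": 0,"dx": 0,"dy": 0,"dz": 0,"gripper": 0},{"ax": 0,"ay": 0,"az": 0,"dx": 0,"dy": 0,"dz": 0,"gripper": 0},{"ax": 0,"ay": 0,"az": 0,"dx": 0,"dy": 0,"dz": 0,"gripper": 0},{"ax": 0,"ay": 0,"az": 0,"dx": 0,"dy": 0,"dz": 0,"gripper": 0},{"ax": 0,"ay": 0,"az": 0,"dx": 0,"dy": 0,"dz": -1,"gripper": 0},{"ax": 0,"ay": 0,"az": 0,"dx": 0,"dy": 0,"dz": -3,"gripper": 0},{"ax": 0,"ay": 0,"az": 0,"dx": 0,"dy": 0,"dz": -6,"gripper": 0},{"ax": 0,"ay": 0,"az": 0,"dx": 0,"dy": 0,"dz": -9,"gripper": 0},{"ax": 0,"ay": 0,"az": 0,"dx": 0,"dy": 0,"dz": -10,"gripper": 0},{"ax": 0,"ay": 0,"az": 0,"dx": 0,"dy": 0,"dz": -10,"gripper": 0}]}}

```text
time_s: 4.3
eef_pos: [492.0, -97.1, 120.8]
eef_rot: [3.126, 0.299, 0.007]
ft_force: [0.2, 0.2, -1.4]
grip_width: 11.1
finger_force: 12.0
```

Run:
```python
from h import *
print(manip.observe()['grip_width']) if 0 else None
go(loc(RC,RY,0,84),119,RY)
```

```text
d [ 10.42 -33.59   0.16] a [ 0.002 -0.004  0.083] | from [492.  -97.1 120.8] t 4.3 ft [ 0.2  0.2 -1.4]
```

Call:
{"fn": "step_arm", "kwargs": {"moves": [{"ax": 0,"ay": 0,"az": 0.01,"dx": 0.6,"dy": -2,"dz": 0,"gripper": 0},{"ax": 0,"ay": 0,"az": 0.02,"dx": 1.9,"dy": -6,"dz": 0,"gripper": 0},{"ax": 0,"ay": 0,"az": 0.03,"dx": 3.1,"dy": -10,"dz": 0,"gripper": 0},{"ax": 0,"ay": 0,"az": 0.04,"dx": 4.3,"dy": -14,"dz": 0,"gripper": 0},{"ax": 0,"ay": 0,"az": 0.05,"dx": 5.6,"dy": -18,"dz": 0,"gripper": 0},{"ax": 0,"ay": 0,"az": 0.06,"dx": 6.8,"dy": -22,"dz": 0,"gripper": 0},{"ax": 0,"ay": 0,"az": 0.07,"dx": 8.1,"dy": -26,"dz": 0,"gripper": 0},{"ax": 0,"ay": 0,"az": 0.075,"dx": 9.3,"dy": -30,"dz": 0.1,"gripper": 0},{"ax": 0,"ay": 0,"az": 0.08,"dx": 10.1,"dy": -32.6,"dz": 0.2,"gripper": 0},{"ax": 0,"ay": 0,"az": 0.083,"dx": 10.42,"dy": -33.6,"dz": 0.2,"gripper": 0},{"ax": 0,"ay": 0,"az": 0.083,"dx": 10.42,"dy": -33.6,"dz": 0.2,"gripper": 0},{"ax": 0,"ay": 0,"az": 0.083,"dx": 10.42,"dy": -33.6,"dz": 0.2,"gripper": 0},{"ax": 0,"ay": 0,"az": 0.083,"dx": 10.42,"dy": -33.6,"dz": 0.2,"gripper": 0}]}}

```text
time_s: 5.6
eef_pos: [528.6, 251.4, 116.1]
eef_rot: [3.136, 0.167, -0.002]
ft_force: [0.6, 0.3, 0.1]
grip_width: 11.1
finger_force: 12.0
```

Run:
```python
from h import *
go(loc(RC,RY,0,84),20,RY)
t=vision.camera('top');s=vision.camera('side')
o=np.zeros((480,800,3),np.uint8);o[:300,:400]=cv2.resize(t[200:300,130:263],(400,300));o[:480,400:]=cv2.resize(s[240:400,280:413],(400,480));cv2.imwrite('pics/a1.png',o)
```

```text
d [ 0.22 -0.1   9.61] a [ 0.001  0.001 -0.001] | from [528.6 251.4 116.1] t 5.6 ft [0.6 0.3 0.1]
```

View pics/a1.png

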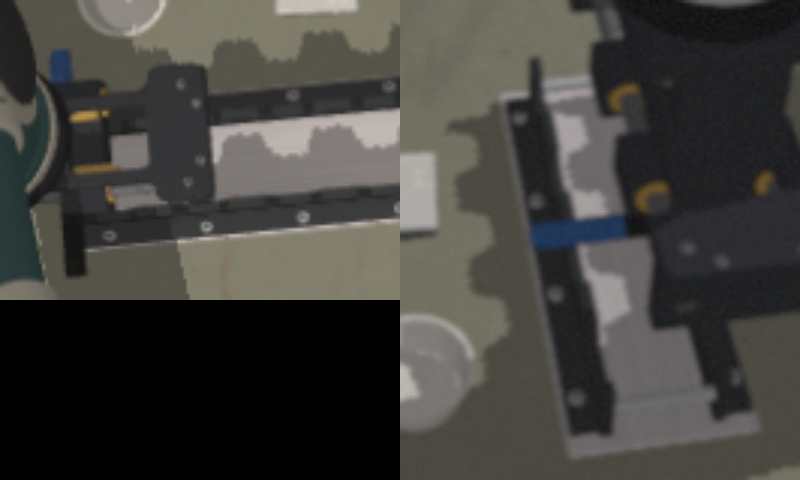

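The picture shows the marker held along the rest at its left notch, parallel to x. I'll lower it.

Call:
{"fn": "step_arm", "kwargs": {"moves": [{"ax": 0,"ay": 0,"az": 0,"dx": 0.2,"dy": -0.1,"dz": 3,"gripper": 0},{"ax": 0,"ay": 0,"az": 0,"dx": 0.2,"dy": -0.1,"dz": 6,"gripper": 0},{"ax": 0,"ay": 0,"az": 0,"dx": 0.2,"dy": -0.1,"dz": 7.5,"gripper": 0},{"ax": 0,"ay": 0,"az": 0,"dx": 0.2,"dy": -0.1,"dz": 8.5,"gripper": 0},{"ax": 0,"ay": 0,"az": 0,"dx": 0.2,"dy": -0.1,"dz": 9.2,"gripper": 0},{"ax": 0,"ay": 0,"az": 0,"dx": 0.2,"dy": -0.1,"dz": 9.6,"gripper": 0},{"ax": 0,"ay": 0,"az": 0,"dx": 0.2,"dy": -0.1,"dz": 9.6,"gripper": 0},{"ax": 0,"ay": 0,"az": 0,"dx": 0.2,"dy": -0.1,"dz": 9.6,"gripper": 0}]}}

```text
time_s: 6.5
eef_pos: [531.3, 253.9, 24.0]
eef_rot: [3.136, 0.17, -0.0]
ft_force: [-8.1, -4.3, 16.4]
grip_width: 11.7
finger_force: 21.6
```

Contact came 4 mm high with a force to −y, so I'll shift right a little and see.

Call:
{"fn": "step_arm", "kwargs": {"moves": [{"ax": 0,"ay": 0,"az": 0,"dx": 0,"dy": 0.15,"dz": -0.1,"gripper": 0},{"ax": 0,"ay": 0,"az": 0,"dx": 0,"dy": 0.3,"dz": -0.1,"gripper": 0},{"ax": 0,"ay": 0,"az": 0,"dx": 0,"dy": 0.3,"dz": -0.1,"gripper": 0}]}}

```text
time_s: 6.8
eef_pos: [531.9, 251.3, 22.3]
eef_rot: [-3.137, -0.169, -0.002]
ft_force: [-0.1, 0.5, -0.4]
grip_width: 11.4
finger_force: 12.0
```

Call:
{"fn": "step_arm", "kwargs": {"moves": [{"ax": 0,"ay": 0,"az": 0,"dx": -0.1,"dy": 0.1,"dz": 0.15,"gripper": 0},{"ax": 0,"ay": 0,"az": 0,"dx": -0.1,"dy": 0.1,"dz": 0.3,"gripper": 0},{"ax": 0,"ay": 0,"az": 0,"dx": -0.1,"dy": 0.1,"dz": 0.3,"gripper": 0}]}}

```text
time_s: 7.1
eef_pos: [531.4, 250.1, 20.4]
eef_rot: [-3.137, -0.17, -0.002]
ft_force: [-2.3, -2.2, 10.7]
grip_width: 11.5
finger_force: 18.4
```

Call:
{"fn": "step_arm", "kwargs": {"moves": [{"ax": 0,"ay": 0,"az": 0,"dx": 0,"dy": 0,"dz": -0.1,"gripper": 2.5},{"ax": 0,"ay": 0,"az": 0,"dx": 0,"dy": 0,"dz": -0.1,"gripper": 3},{"ax": 0,"ay": 0,"az": 0,"dx": 0,"dy": 0,"dz": -0.1,"gripper": 3},{"ax": 0,"ay": 0,"az": 0,"dx": 0,"dy": 0,"dz": -2,"gripper": 3},{"ax": 0,"ay": 0,"az": 0,"dx": 0,"dy": 0,"dz": -5,"gripper": 3},{"ax": 0,"ay": 0,"az": 0,"dx": 0,"dy": 0,"dz": -9,"gripper": 3},{"ax": 0,"ay": 0,"az": 0,"dx": 0,"dy": 0,"dz": -10,"gripper": 3}]}}

```text
time_s: 7.8
eef_pos: [533.2, 251.2, 123.1]
eef_rot: [-3.134, -0.169, -0.011]
ft_force: [0.4, -0.3, -0.0]
grip_width: 30.1
finger_force: 0.0
```

Run:
```python
from h import *
go(loc(C,CY,2.5,28),119,CY)
```

```text
d [-7.46 39.65  0.27] a [-0.002 -0.007 -0.081] | from [533.2 251.2 123.1] t 7.8 ft [ 0.4 -0.3 -0. ]
```

Call:
{"fn": "step_arm", "kwargs": {"moves": [{"ax": 0,"ay": 0,"az": -0.02,"dx": -1,"dy": 5,"dz": 0,"gripper": 3},{"ax": 0,"ay": 0,"az": -0.04,"dx": -2,"dy": 10,"dz": 0,"gripper": 3},{"ax": 0,"ay": 0,"az": -0.05,"dx": -3,"dy": 15,"dz": 0,"gripper": 3},{"ax": 0,"ay": 0,"az": -0.06,"dx": -4,"dy": 20,"dz": 0,"gripper": 3},{"ax": 0,"ay": 0,"az": -0.07,"dx": -5,"dy": 25,"dz": 0,"gripper": 3},{"ax": 0,"ay": 0,"az": -0.08,"dx": -6,"dy": 30,"dz": 0,"gripper": 3},{"ax": 0,"ay": 0,"az": -0.08,"dx": -7,"dy": 35,"dz": 0.1,"gripper": 3},{"ax": 0,"ay": 0,"az": -0.081,"dx": -7.4,"dy": 38.5,"dz": 0.2,"gripper": 3},{"ax": 0,"ay": 0,"az": -0.081,"dx": -7.46,"dy": 39.65,"dz": 0.2,"gripper": 3},{"ax": 0,"ay": 0,"az": -0.081,"dx": -7.46,"dy": 39.65,"dz": 0.2,"gripper": 3},{"ax": 0,"ay": 0,"az": -0.081,"dx": -7.46,"dy": 39.65,"dz": 0.2,"gripper": 3}]}}

```text
time_s: 8.9
eef_pos: [498.4, -151.2, 116.0]
eef_rot: [-3.126, -0.296, 0.002]
ft_force: [0.4, 0.7, -0.1]
grip_width: 29.8
finger_force: 0.0
```

Run:
```python
from h import *
go(loc(C,CY,2.5,28),18,CY)
t=vision.camera('top');s=vision.camera('side');cv2.imwrite('pics/t1.png',t);cv2.imwrite('pics/s1.png',s)
o=np.zeros((600,800,3),np.uint8);o[:300,:400]=cv2.resize(t[210:300,140:260],(400,300),interpolation=2);o[:480,400:]=cv2.resize(s[310:400,310:385],(400,480),interpolation=2);cv2.imwrite('pics/a2.png',o)
```

```text
d [0.32 0.06 9.8 ] a [-0.001  0.001 -0.   ] | from [ 498.4 -151.2  116. ] t 8.9 ft [ 0.4  0.7 -0.1]
```

View pics/a2.png

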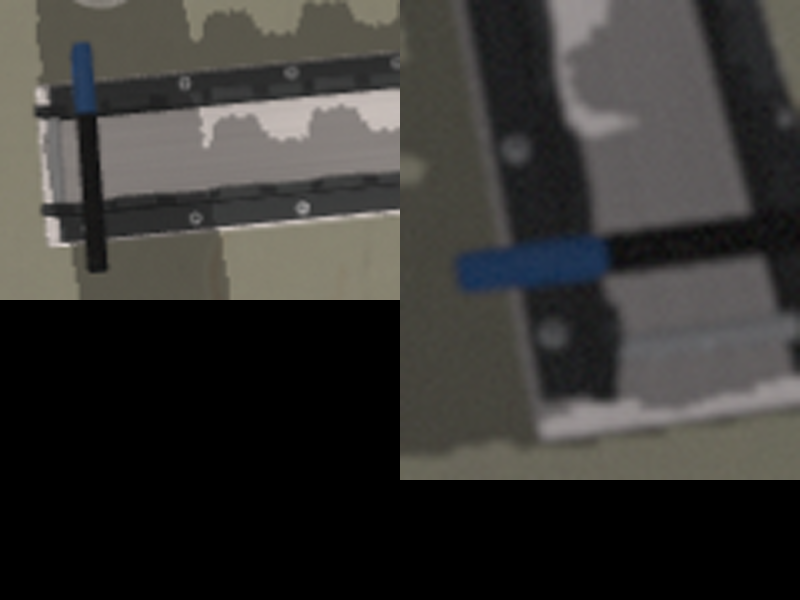

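The marker lies across the leftmost notches. In the top crop the cap is at (81,43) and the butt at (97,271); in the side crop the cap is at (460,271). I'll check its height and position.

```bash
cat >> h.py <<'E'
def rl(p):
    d=p[:2]-RC;return np.round([np.cos(RY)*d[0]+np.sin(RY)*d[1],-np.sin(RY)*d[0]+np.cos(RY)*d[1]],1)
E
python3 - <<'E'
from h import *
k=120/400;tp=lambda x,y:((x+.5)*k-.5+140,(y+.5)*k-.5+210)
a=rl(onz('top',tp(81,43),34));b=rl(onz('top',tp(97,271),34));print(a,b,(a+b)/2)
p,e=tri(tp(81,43),((60+.5)/5.333-.5+310,(271+.5)/5.333-.5+310));print(p,rl(p),e)
E
```

```text
[62.5 81.2] [-63.1  81.8] [-0.3 81.5]
[592.88045576 256.3263022   34.56363771] [62.4 81.1] 0.031598664853704536
```

Call:
{"fn": "step_arm", "kwargs": {"moves": [{"ax": 0,"ay": 0,"az": 0,"dx": 0.3,"dy": 0.05,"dz": 3,"gripper": 3},{"ax": 0,"ay": 0,"az": 0,"dx": 0.3,"dy": 0.05,"dz": 6,"gripper": 3},{"ax": 0,"ay": 0,"az": 0,"dx": 0.3,"dy": 0.05,"dz": 8,"gripper": 3},{"ax": 0,"ay": 0,"az": 0,"dx": 0.3,"dy": 0.05,"dz": 9,"gripper": 3},{"ax": 0,"ay": 0,"az": 0,"dx": 0.3,"dy": 0.05,"dz": 9.6,"gripper": 3},{"ax": 0,"ay": 0,"az": 0,"dx": 0.3,"dy": 0.05,"dz": 9.8,"gripper": 3},{"ax": 0,"ay": 0,"az": 0,"dx": 0.3,"dy": 0.05,"dz": 9.8,"gripper": 3}]}}

```text
time_s: 9.7
eef_pos: [502.6, -152.0, 19.4]
eef_rot: [3.127, 0.297, 0.002]
ft_force: [-0.4, -0.2, 0.3]
grip_width: 30.2
finger_force: 0.0
```

The marker is fully down: height 34.6, middle at −0.3, and the notch centre seems about 1.5 mm to the right. Now I'll grip the brush.

Call:
{"fn": "step_arm", "kwargs": {"moves": [{"ax": 0,"ay": 0,"az": 0,"dx": 0,"dy": 0,"dz": 0.2,"gripper": 3},{"ax": 0,"ay": 0,"az": 0,"dx": 0,"dy": 0,"dz": 0.2,"gripper": 0},{"ax": 0,"ay": 0,"az": 0,"dx": 0,"dy": 0,"dz": 0.2,"gripper": 0},{"ax": 0,"ay": 0,"az": 0,"dx": 0,"dy": 0,"dz": 0.2,"gripper": 0},{"ax": 0,"ay": 0,"az": 0,"dx": 0,"dy": 0,"dz": 0.2,"gripper": 0},{"ax": 0,"ay": 0,"az": 0,"dx": 0,"dy": 0,"dz": -1,"gripper": 0},{"ax": 0,"ay": 0,"az": 0,"dx": 0,"dy": 0,"dz": -3,"gripper": 0},{"ax": 0,"ay": 0,"az": 0,"dx": 0,"dy": 0,"dz": -6,"gripper": 0},{"ax": 0,"ay": 0,"az": 0,"dx": 0,"dy": 0,"dz": -9,"gripper": 0},{"ax": 0,"ay": 0,"az": 0,"dx": 0,"dy": 0,"dz": -10,"gripper": 0},{"ax": 0,"ay": 0,"az": 0,"dx": 0,"dy": 0,"dz": -10,"gripper": 0}]}}

```text
time_s: 10.8
eef_pos: [503.4, -152.6, 121.1]
eef_rot: [3.126, 0.296, 0.007]
ft_force: [-0.1, -0.3, -0.5]
grip_width: 9.5
finger_force: 12.0
```

```bash
sed -i 's/RC=np.array(\[539.6,169.\])/RC=np.array([539.6,167.5])/' h.py
python3 - <<'E'
from h import *
go(loc(RC,RY,0,28),119,RY)
E
```

```text
d [  9.78 -33.56   0.17] a [ 0.002 -0.004  0.081] | from [ 503.4 -152.6  121.1] t 10.8 ft [-0.1 -0.3 -0.5]
```

Call:
{"fn": "step_arm", "kwargs": {"moves": [{"ax": 0,"ay": 0,"az": 0.01,"dx": 0.6,"dy": -2,"dz": 0,"gripper": 0},{"ax": 0,"ay": 0,"az": 0.02,"dx": 1.7,"dy": -6,"dz": 0,"gripper": 0},{"ax": 0,"ay": 0,"az": 0.03,"dx": 2.9,"dy": -10,"dz": 0,"gripper": 0},{"ax": 0,"ay": 0,"az": 0.04,"dx": 4.1,"dy": -14,"dz": 0,"gripper": 0},{"ax": 0,"ay": 0,"az": 0.05,"dx": 5.3,"dy": -18,"dz": 0,"gripper": 0},{"ax": 0,"ay": 0,"az": 0.06,"dx": 6.4,"dy": -22,"dz": 0,"gripper": 0},{"ax": 0,"ay": 0,"az": 0.07,"dx": 7.6,"dy": -26,"dz": 0,"gripper": 0},{"ax": 0,"ay": 0,"az": 0.075,"dx": 8.8,"dy": -30,"dz": 0.1,"gripper": 0},{"ax": 0,"ay": 0,"az": 0.08,"dx": 9.5,"dy": -32.6,"dz": 0.2,"gripper": 0},{"ax": 0,"ay": 0,"az": 0.081,"dx": 9.8,"dy": -33.56,"dz": 0.2,"gripper": 0},{"ax": 0,"ay": 0,"az": 0.081,"dx": 9.8,"dy": -33.56,"dz": 0.2,"gripper": 0},{"ax": 0,"ay": 0,"az": 0.081,"dx": 9.8,"dy": -33.56,"dz": 0.2,"gripper": 0},{"ax": 0,"ay": 0,"az": 0.081,"dx": 9.8,"dy": -33.56,"dz": 0.2,"gripper": 0},{"ax": 0,"ay": 0,"az": 0.081,"dx": 9.8,"dy": -33.56,"dz": 0.2,"gripper": 0},{"ax": 0,"ay": 0,"az": 0.081,"dx": 9.8,"dy": -33.56,"dz": 0.2,"gripper": 0}]}}

```text
time_s: 12.3
eef_pos: [535.2, 195.0, 116.8]
eef_rot: [3.137, 0.167, 0.0]
ft_force: [0.5, -0.2, -1.0]
grip_width: 8.6
finger_force: 12.0
```

Run:
```python
from h import *
go(loc(RC,RY,0,28),20,RY)
```

```text
d [ 0.14 -0.02  9.68] a [ 0.    -0.    -0.001] | from [535.2 195.  116.8] t 12.3 ft [ 0.5 -0.2 -1. ]
```

Call:
{"fn": "step_arm", "kwargs": {"moves": [{"ax": 0,"ay": 0,"az": 0,"dx": 0.1,"dy": 0,"dz": 3,"gripper": 0},{"ax": 0,"ay": 0,"az": 0,"dx": 0.1,"dy": 0,"dz": 6,"gripper": 0},{"ax": 0,"ay": 0,"az": 0,"dx": 0.1,"dy": 0,"dz": 7.5,"gripper": 0},{"ax": 0,"ay": 0,"az": 0,"dx": 0.1,"dy": 0,"dz": 8.5,"gripper": 0},{"ax": 0,"ay": 0,"az": 0,"dx": 0.1,"dy": 0,"dz": 9.2,"gripper": 0},{"ax": 0,"ay": 0,"az": 0,"dx": 0.1,"dy": 0,"dz": 9.5,"gripper": 0},{"ax": 0,"ay": 0,"az": 0,"dx": 0.1,"dy": 0,"dz": 9.7,"gripper": 0},{"ax": 0,"ay": 0,"az": 0,"dx": 0.1,"dy": 0,"dz": 9.7,"gripper": 0}]}}

```text
time_s: 13.1
eef_pos: [536.7, 196.3, 20.3]
eef_rot: [-3.137, -0.169, -0.002]
ft_force: [0.6, -0.0, 0.1]
grip_width: 9.1
finger_force: 12.0
```

Call:
{"fn": "step_arm", "kwargs": {"moves": [{"ax": 0,"ay": 0,"az": 0,"dx": 0,"dy": 0.1,"dz": 0.15,"gripper": 0},{"ax": 0,"ay": 0,"az": 0,"dx": 0,"dy": 0.1,"dz": 0.25,"gripper": 0},{"ax": 0,"ay": 0,"az": 0,"dx": 0,"dy": 0.1,"dz": 0.25,"gripper": 0}]}}

```text
time_s: 13.4
eef_pos: [536.3, 195.1, 17.4]
eef_rot: [-3.137, -0.169, -0.0]
ft_force: [0.6, 0.3, -0.9]
grip_width: 8.9
finger_force: 12.0
```

Call:
{"fn": "step_arm", "kwargs": {"moves": [{"ax": 0,"ay": 0,"az": 0,"dx": 0,"dy": 0,"dz": 0,"gripper": 2},{"ax": 0,"ay": 0,"az": 0,"dx": 0,"dy": 0,"dz": 0,"gripper": 3},{"ax": 0,"ay": 0,"az": 0,"dx": 0,"dy": 0,"dz": 0,"gripper": 3},{"ax": 0,"ay": 0,"az": 0,"dx": 0,"dy": 0,"dz": -2,"gripper": 3},{"ax": 0,"ay": 0,"az": 0,"dx": 0,"dy": 0,"dz": -5,"gripper": 3},{"ax": 0,"ay": 0,"az": 0,"dx": 0,"dy": 0,"dz": -9,"gripper": 3},{"ax": 0,"ay": 0,"az": 0,"dx": 0,"dy": 0,"dz": -10,"gripper": 3},{"ax": 0,"ay": 0,"az": 0,"dx": 0,"dy": 0,"dz": -10,"gripper": 3}]}}

```text
time_s: 14.2
eef_pos: [538.1, 195.7, 119.7]
eef_rot: [-3.136, -0.169, -0.008]
ft_force: [-0.3, 0.2, -0.3]
grip_width: 30.1
finger_force: 0.0
```

Run:
```python
from h import *
go(loc(C,CY,0,-28),119,CY)
```

```text
d [-7.160e+00  3.968e+01 -1.000e-02] a [-0.001 -0.005 -0.081] | from [538.1 195.7 119.7] t 14.2 ft [-0.3  0.2 -0.3]
```

Call:
{"fn": "step_arm", "kwargs": {"moves": [{"ax": 0,"ay": 0,"az": -0.02,"dx": -1,"dy": 5,"dz": 0,"gripper": 3},{"ax": 0,"ay": 0,"az": -0.04,"dx": -2,"dy": 10,"dz": 0,"gripper": 3},{"ax": 0,"ay": 0,"az": -0.05,"dx": -3,"dy": 15,"dz": 0,"gripper": 3},{"ax": 0,"ay": 0,"az": -0.06,"dx": -4,"dy": 20,"dz": 0,"gripper": 3},{"ax": 0,"ay": 0,"az": -0.07,"dx": -5,"dy": 25,"dz": 0,"gripper": 3},{"ax": 0,"ay": 0,"az": -0.08,"dx": -6,"dy": 30,"dz": 0,"gripper": 3},{"ax": 0,"ay": 0,"az": -0.08,"dx": -6.8,"dy": 35,"dz": 0,"gripper": 3},{"ax": 0,"ay": 0,"az": -0.081,"dx": -7.1,"dy": 38.5,"dz": 0,"gripper": 3},{"ax": 0,"ay": 0,"az": -0.081,"dx": -7.16,"dy": 39.68,"dz": 0,"gripper": 3},{"ax": 0,"ay": 0,"az": -0.081,"dx": -7.16,"dy": 39.68,"dz": 0,"gripper": 3},{"ax": 0,"ay": 0,"az": -0.081,"dx": -7.16,"dy": 39.68,"dz": 0,"gripper": 3},{"ax": 0,"ay": 0,"az": -0.081,"dx": -7.16,"dy": 39.68,"dz": 0,"gripper": 3}]}}

```text
time_s: 15.4
eef_pos: [507.3, -205.3, 116.3]
eef_rot: [-3.126, -0.299, 0.002]
ft_force: [0.7, -0.6, -0.8]
grip_width: 30.2
finger_force: 0.0
```

Run:
```python
from h import *
go(loc(C,CY,0,-28),19,CY)
t=vision.camera('top');s=vision.camera('side');cv2.imwrite('pics/t2.png',t);cv2.imwrite('pics/s2.png',s)
o=np.zeros((600,800,3),np.uint8);o[:300,:400]=cv2.resize(t[210:300,140:260],(400,300),interpolation=2);o[:480,400:]=cv2.resize(s[285:375,310:385],(400,480),interpolation=2);cv2.imwrite('pics/a3.png',o)
```

```text
d [0.22 0.18 9.73] a [-0.001  0.001  0.001] | from [ 507.3 -205.3  116.3] t 15.4 ft [ 0.7 -0.6 -0.8]
```

View pics/a3.png

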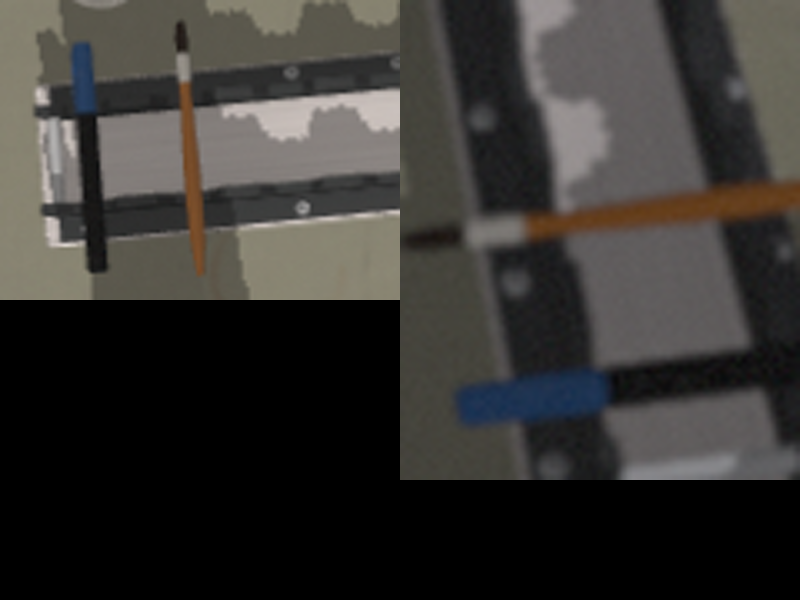

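The brush lies in the second notch pair. In the top crop its ends are at (181,22) and (200,274), and the ferrule/handle junction is at (184,82); in the side crop that junction is at (527,226).

Run:
```python
from h import *
k=120/400;tp=lambda x,y:((x+.5)*k-.5+140,(y+.5)*k-.5+210)
a=rl(onz('top',tp(181,22),33));b=rl(onz('top',tp(200,274),33));print(a,b,(a+b)/2)
p,e=tri(tp(184,82),((127+.5)/5.333-.5+310,(226+.5)/5.333-.5+285));print(p,rl(p),e)
```

```text
[69.  26.9] [-69.9  27.6] [-0.45 27.25]
[571.9225583  198.94490531  33.45659801] [35.5 27.8] 0.1213469865022298
```

Call:
{"fn": "step_arm", "kwargs": {"moves": [{"ax": 0,"ay": 0,"az": 0,"dx": 0.1,"dy": 0.1,"dz": 3,"gripper": 3},{"ax": 0,"ay": 0,"az": 0,"dx": 0.1,"dy": 0.1,"dz": 6,"gripper": 3},{"ax": 0,"ay": 0,"az": 0,"dx": 0.1,"dy": 0.1,"dz": 8,"gripper": 3},{"ax": 0,"ay": 0,"az": 0,"dx": 0.1,"dy": 0.1,"dz": 9,"gripper": 3},{"ax": 0,"ay": 0,"az": 0,"dx": 0.1,"dy": 0.1,"dz": 9.6,"gripper": 3},{"ax": 0,"ay": 0,"az": 0,"dx": 0.1,"dy": 0.1,"dz": 9.8,"gripper": 3},{"ax": 0,"ay": 0,"az": 0,"dx": 0.1,"dy": 0.1,"dz": 9.8,"gripper": 3}]}}

```text
time_s: 16.2
eef_pos: [509.6, -208.0, 19.9]
eef_rot: [3.127, 0.297, 0.002]
ft_force: [0.5, 0.7, 0.5]
grip_width: 30.5
finger_force: 0.0
```

The brush is seated, at height 33.5 with its middle at −0.5. Gripping the syringe.

Call:
{"fn": "step_arm", "kwargs": {"moves": [{"ax": 0,"ay": 0,"az": 0,"dx": 0,"dy": 0,"dz": 0,"gripper": 0},{"ax": 0,"ay": 0,"az": 0,"dx": 0,"dy": 0,"dz": 0,"gripper": 0},{"ax": 0,"ay": 0,"az": 0,"dx": 0,"dy": 0,"dz": 0,"gripper": 0},{"ax": 0,"ay": 0,"az": 0,"dx": 0,"dy": 0,"dz": 0,"gripper": 0},{"ax": 0,"ay": 0,"az": 0,"dx": 0,"dy": 0,"dz": -1,"gripper": 0},{"ax": 0,"ay": 0,"az": 0,"dx": 0,"dy": 0,"dz": -3,"gripper": 0},{"ax": 0,"ay": 0,"az": 0,"dx": 0,"dy": 0,"dz": -6,"gripper": 0},{"ax": 0,"ay": 0,"az": 0,"dx": 0,"dy": 0,"dz": -9,"gripper": 0},{"ax": 0,"ay": 0,"az": 0,"dx": 0,"dy": 0,"dz": -10,"gripper": 0},{"ax": 0,"ay": 0,"az": 0,"dx": 0,"dy": 0,"dz": -10,"gripper": 0}]}}

```text
time_s: 17.2
eef_pos: [510.3, -208.6, 121.4]
eef_rot: [3.125, 0.296, 0.006]
ft_force: [0.2, 0.3, 0.2]
grip_width: 12.9
finger_force: 12.0
```

Run:
```python
from h import *
go(loc(RC,RY,0,-28),119,RY)
```

```text
d [  9.71 -33.6    0.19] a [ 0.002 -0.004  0.081] | from [ 510.3 -208.6  121.4] t 17.2 ft [0.2 0.3 0.2]
```

Call:
{"fn": "step_arm", "kwargs": {"moves": [{"ax": 0,"ay": 0,"az": 0.01,"dx": 0.6,"dy": -2,"dz": 0,"gripper": 0},{"ax": 0,"ay": 0,"az": 0.02,"dx": 1.7,"dy": -6,"dz": 0,"gripper": 0},{"ax": 0,"ay": 0,"az": 0.03,"dx": 2.9,"dy": -10,"dz": 0,"gripper": 0},{"ax": 0,"ay": 0,"az": 0.04,"dx": 4.1,"dy": -14,"dz": 0,"gripper": 0},{"ax": 0,"ay": 0,"az": 0.05,"dx": 5.2,"dy": -18,"dz": 0,"gripper": 0},{"ax": 0,"ay": 0,"az": 0.06,"dx": 6.4,"dy": -22,"dz": 0,"gripper": 0},{"ax": 0,"ay": 0,"az": 0.07,"dx": 7.5,"dy": -26,"dz": 0,"gripper": 0},{"ax": 0,"ay": 0,"az": 0.075,"dx": 8.7,"dy": -30,"dz": 0.1,"gripper": 0},{"ax": 0,"ay": 0,"az": 0.08,"dx": 9.4,"dy": -32.6,"dz": 0.2,"gripper": 0},{"ax": 0,"ay": 0,"az": 0.081,"dx": 9.7,"dy": -33.6,"dz": 0.2,"gripper": 0},{"ax": 0,"ay": 0,"az": 0.081,"dx": 9.7,"dy": -33.6,"dz": 0.2,"gripper": 0},{"ax": 0,"ay": 0,"az": 0.081,"dx": 9.7,"dy": -33.6,"dz": 0.2,"gripper": 0},{"ax": 0,"ay": 0,"az": 0.081,"dx": 9.7,"dy": -33.6,"dz": 0.2,"gripper": 0},{"ax": 0,"ay": 0,"az": 0.081,"dx": 9.7,"dy": -33.6,"dz": 0.2,"gripper": 0},{"ax": 0,"ay": 0,"az": 0.081,"dx": 9.7,"dy": -33.6,"dz": 0.2,"gripper": 0}]}}

```text
time_s: 18.7
eef_pos: [541.2, 139.3, 117.3]
eef_rot: [3.137, 0.167, 0.0]
ft_force: [1.0, -0.4, -0.5]
grip_width: 13.1
finger_force: 12.0
```

Run:
```python
from h import *
go(loc(RC,RY,0,-28),21,RY)
```

```text
d [ 0.14 -0.02  9.63] a [ 0.    -0.    -0.001] | from [541.2 139.3 117.3] t 18.7 ft [ 1.  -0.4 -0.5]
```

Call:
{"fn": "step_arm", "kwargs": {"moves": [{"ax": 0,"ay": 0,"az": 0,"dx": 0.1,"dy": 0.05,"dz": 3,"gripper": 0},{"ax": 0,"ay": 0,"az": 0,"dx": 0.1,"dy": 0.05,"dz": 6,"gripper": 0},{"ax": 0,"ay": 0,"az": 0,"dx": 0.1,"dy": 0.05,"dz": 7.5,"gripper": 0},{"ax": 0,"ay": 0,"az": 0,"dx": 0.1,"dy": 0.05,"dz": 8.5,"gripper": 0},{"ax": 0,"ay": 0,"az": 0,"dx": 0.1,"dy": 0.05,"dz": 9.2,"gripper": 0},{"ax": 0,"ay": 0,"az": 0,"dx": 0.1,"dy": 0.05,"dz": 9.5,"gripper": 0},{"ax": 0,"ay": 0,"az": 0,"dx": 0.1,"dy": 0.05,"dz": 9.7,"gripper": 0},{"ax": 0,"ay": 0,"az": 0,"dx": 0.1,"dy": 0.05,"dz": 9.75,"gripper": 0},{"ax": 0,"ay": 0,"az": 0,"dx": 0.1,"dy": 0.05,"dz": 9.75,"gripper": 0}]}}

```text
time_s: 19.6
eef_pos: [542.8, 140.1, 20.4]
eef_rot: [-3.137, -0.169, -0.002]
ft_force: [-0.1, -0.4, 0.1]
grip_width: 13.3
finger_force: 12.0
```

Call:
{"fn": "step_arm", "kwargs": {"moves": [{"ax": 0,"ay": 0,"az": 0,"dx": 0,"dy": 0.05,"dz": 0.1,"gripper": 0},{"ax": 0,"ay": 0,"az": 0,"dx": 0,"dy": 0.05,"dz": 0.1,"gripper": 0},{"ax": 0,"ay": 0,"az": 0,"dx": 0,"dy": 0.05,"dz": 0.1,"gripper": 2.5},{"ax": 0,"ay": 0,"az": 0,"dx": 0,"dy": 0.05,"dz": 0.1,"gripper": 3},{"ax": 0,"ay": 0,"az": 0,"dx": 0,"dy": 0.05,"dz": 0.1,"gripper": 3},{"ax": 0,"ay": 0,"az": 0,"dx": 0,"dy": 0,"dz": -2,"gripper": 3},{"ax": 0,"ay": 0,"az": 0,"dx": 0,"dy": 0,"dz": -5,"gripper": 3},{"ax": 0,"ay": 0,"az": 0,"dx": 0,"dy": 0,"dz": -9,"gripper": 3},{"ax": 0,"ay": 0,"az": 0,"dx": 0,"dy": 0,"dz": -10,"gripper": 3},{"ax": 0,"ay": 0,"az": 0,"dx": 0,"dy": 0,"dz": -10,"gripper": 3}]}}

```text
time_s: 20.6
eef_pos: [544.0, 140.3, 121.9]
eef_rot: [-3.136, -0.169, -0.008]
ft_force: [0.5, -0.3, -0.1]
grip_width: 30.3
finger_force: 0.0
```

Run:
```python
from h import *
go(loc(C,CY,2,-84),119,CY)
```

```text
d [-6.49 39.67  0.24] a [-0.    -0.005 -0.081] | from [544.  140.3 121.9] t 20.6 ft [ 0.5 -0.3 -0.1]
```

Call:
{"fn": "step_arm", "kwargs": {"moves": [{"ax": 0,"ay": 0,"az": -0.02,"dx": -0.8,"dy": 5,"dz": 0,"gripper": 3},{"ax": 0,"ay": 0,"az": -0.04,"dx": -1.6,"dy": 10,"dz": 0,"gripper": 3},{"ax": 0,"ay": 0,"az": -0.05,"dx": -2.5,"dy": 15,"dz": 0,"gripper": 3},{"ax": 0,"ay": 0,"az": -0.06,"dx": -3.3,"dy": 20,"dz": 0,"gripper": 3},{"ax": 0,"ay": 0,"az": -0.07,"dx": -4.1,"dy": 25,"dz": 0,"gripper": 3},{"ax": 0,"ay": 0,"az": -0.08,"dx": -4.9,"dy": 30,"dz": 0,"gripper": 3},{"ax": 0,"ay": 0,"az": -0.08,"dx": -5.8,"dy": 35,"dz": 0,"gripper": 3},{"ax": 0,"ay": 0,"az": -0.081,"dx": -6.3,"dy": 38.5,"dz": 0,"gripper": 3},{"ax": 0,"ay": 0,"az": -0.081,"dx": -6.49,"dy": 39.67,"dz": 0,"gripper": 3},{"ax": 0,"ay": 0,"az": -0.081,"dx": -6.49,"dy": 39.67,"dz": 0,"gripper": 3},{"ax": 0,"ay": 0,"az": -0.081,"dx": -6.49,"dy": 39.67,"dz": 0,"gripper": 3},{"ax": 0,"ay": 0,"az": -0.081,"dx": -6.49,"dy": 39.67,"dz": 0,"gripper": 3}]}}

```text
time_s: 21.8
eef_pos: [520.0, -259.5, 118.8]
eef_rot: [-3.126, -0.298, 0.002]
ft_force: [0.0, 0.9, 0.8]
grip_width: 29.9
finger_force: 0.0
```

Run:
```python
from h import *
go(loc(C,CY,2,-84),19,CY)
t=vision.camera('top');s=vision.camera('side');cv2.imwrite('pics/t3.png',t);cv2.imwrite('pics/s3.png',s)
```

```text
d [0.2  0.21 9.98] a [-0.002  0.001  0.001] | from [ 520.  -259.5  118.8] t 21.8 ft [0.  0.9 0.8]
```

Call:
{"fn": "step_arm", "kwargs": {"moves": [{"ax": 0,"ay": 0,"az": 0,"dx": 0.1,"dy": 0.1,"dz": 3,"gripper": 3},{"ax": 0,"ay": 0,"az": 0,"dx": 0.1,"dy": 0.1,"dz": 6,"gripper": 3},{"ax": 0,"ay": 0,"az": 0,"dx": 0.1,"dy": 0.1,"dz": 8,"gripper": 3},{"ax": 0,"ay": 0,"az": 0,"dx": 0.1,"dy": 0.1,"dz": 9.2,"gripper": 3},{"ax": 0,"ay": 0,"az": 0,"dx": 0.1,"dy": 0.1,"dz": 9.8,"gripper": 3},{"ax": 0,"ay": 0,"az": 0,"dx": 0.1,"dy": 0.1,"dz": 10,"gripper": 3},{"ax": 0,"ay": 0,"az": 0,"dx": 0.1,"dy": 0.1,"dz": 10,"gripper": 3}]}}

```text
time_s: 22.6
eef_pos: [522.2, -262.4, 20.4]
eef_rot: [3.127, 0.297, 0.002]
ft_force: [-0.0, -0.5, 0.6]
grip_width: 30.0
finger_force: 0.0
```

Exactly at the measured pen middle. Gripping.

Call:
{"fn": "step_arm", "kwargs": {"moves": [{"ax": 0,"ay": 0,"az": 0,"dx": 0,"dy": 0,"dz": 0.05,"gripper": 0},{"ax": 0,"ay": 0,"az": 0,"dx": 0,"dy": 0,"dz": 0.05,"gripper": 0},{"ax": 0,"ay": 0,"az": 0,"dx": 0,"dy": 0,"dz": 0.05,"gripper": 0},{"ax": 0,"ay": 0,"az": 0,"dx": 0,"dy": 0,"dz": 0.05,"gripper": 0},{"ax": 0,"ay": 0,"az": 0,"dx": 0,"dy": 0,"dz": -1,"gripper": 0},{"ax": 0,"ay": 0,"az": 0,"dx": 0,"dy": 0,"dz": -3,"gripper": 0},{"ax": 0,"ay": 0,"az": 0,"dx": 0,"dy": 0,"dz": -6,"gripper": 0},{"ax": 0,"ay": 0,"az": 0,"dx": 0,"dy": 0,"dz": -9,"gripper": 0},{"ax": 0,"ay": 0,"az": 0,"dx": 0,"dy": 0,"dz": -10,"gripper": 0},{"ax": 0,"ay": 0,"az": 0,"dx": 0,"dy": 0,"dz": -10,"gripper": 0}]}}

```text
time_s: 23.6
eef_pos: [522.9, -263.0, 122.0]
eef_rot: [3.125, 0.296, 0.006]
ft_force: [0.1, -0.1, -1.6]
grip_width: 13.0
finger_force: 12.0
```

Run:
```python
from h import *
go(loc(RC,RY,0,-84),119,RY)
```

```text
d [  9.04 -33.6    0.24] a [ 0.003 -0.004  0.081] | from [ 522.9 -263.   122. ] t 23.6 ft [ 0.1 -0.1 -1.6]
```

Call:
{"fn": "step_arm", "kwargs": {"moves": [{"ax": 0,"ay": 0,"az": 0.01,"dx": 0.5,"dy": -2,"dz": 0,"gripper": 0},{"ax": 0,"ay": 0,"az": 0.02,"dx": 1.6,"dy": -6,"dz": 0,"gripper": 0},{"ax": 0,"ay": 0,"az": 0.03,"dx": 2.7,"dy": -10,"dz": 0,"gripper": 0},{"ax": 0,"ay": 0,"az": 0.04,"dx": 3.8,"dy": -14,"dz": 0,"gripper": 0},{"ax": 0,"ay": 0,"az": 0.05,"dx": 4.8,"dy": -18,"dz": 0,"gripper": 0},{"ax": 0,"ay": 0,"az": 0.06,"dx": 5.9,"dy": -22,"dz": 0,"gripper": 0},{"ax": 0,"ay": 0,"az": 0.07,"dx": 7,"dy": -26,"dz": 0,"gripper": 0},{"ax": 0,"ay": 0,"az": 0.075,"dx": 8.1,"dy": -30,"dz": 0.1,"gripper": 0},{"ax": 0,"ay": 0,"az": 0.08,"dx": 8.8,"dy": -32.6,"dz": 0.2,"gripper": 0},{"ax": 0,"ay": 0,"az": 0.081,"dx": 9.04,"dy": -33.6,"dz": 0.2,"gripper": 0},{"ax": 0,"ay": 0,"az": 0.081,"dx": 9.04,"dy": -33.6,"dz": 0.2,"gripper": 0},{"ax": 0,"ay": 0,"az": 0.081,"dx": 9.04,"dy": -33.6,"dz": 0.2,"gripper": 0},{"ax": 0,"ay": 0,"az": 0.081,"dx": 9.04,"dy": -33.6,"dz": 0.2,"gripper": 0},{"ax": 0,"ay": 0,"az": 0.081,"dx": 9.04,"dy": -33.6,"dz": 0.2,"gripper": 0},{"ax": 0,"ay": 0,"az": 0.081,"dx": 9.04,"dy": -33.6,"dz": 0.2,"gripper": 0}]}}

```text
time_s: 25.1
eef_pos: [547.3, 83.8, 117.8]
eef_rot: [3.137, 0.167, 0.0]
ft_force: [-1.1, -0.1, -0.1]
grip_width: 12.9
finger_force: 12.0
```

Run:
```python
from h import *
go(loc(RC,RY,0,-84),20.5,RY)
```

```text
d [ 0.13 -0.01  9.73] a [ 0.    -0.    -0.001] | from [547.3  83.8 117.8] t 25.1 ft [-1.1 -0.1 -0.1]
```

Call:
{"fn": "step_arm", "kwargs": {"moves": [{"ax": 0,"ay": 0,"az": 0,"dx": 0.05,"dy": 0.05,"dz": 3,"gripper": 0},{"ax": 0,"ay": 0,"az": 0,"dx": 0.05,"dy": 0.05,"dz": 6,"gripper": 0},{"ax": 0,"ay": 0,"az": 0,"dx": 0.05,"dy": 0.05,"dz": 7.5,"gripper": 0},{"ax": 0,"ay": 0,"az": 0,"dx": 0.05,"dy": 0.05,"dz": 8.5,"gripper": 0},{"ax": 0,"ay": 0,"az": 0,"dx": 0.05,"dy": 0.05,"dz": 9.2,"gripper": 0},{"ax": 0,"ay": 0,"az": 0,"dx": 0.05,"dy": 0.05,"dz": 9.6,"gripper": 0},{"ax": 0,"ay": 0,"az": 0,"dx": 0.05,"dy": 0.05,"dz": 9.8,"gripper": 0},{"ax": 0,"ay": 0,"az": 0,"dx": 0.05,"dy": 0.05,"dz": 9.8,"gripper": 0},{"ax": 0,"ay": 0,"az": 0,"dx": 0.05,"dy": 0.05,"dz": 9.8,"gripper": 0}]}}

```text
time_s: 26.0
eef_pos: [549.5, 85.5, 23.1]
eef_rot: [-3.135, -0.168, -0.005]
ft_force: [-5.4, 3.5, 14.0]
grip_width: 12.9
finger_force: 20.6
```

Call:
{"fn": "step_arm", "kwargs": {"moves": [{"ax": 0,"ay": 0,"az": 0,"dx": 0,"dy": -0.15,"dz": -0.1,"gripper": 0},{"ax": 0,"ay": 0,"az": 0,"dx": 0,"dy": -0.25,"dz": -0.1,"gripper": 0},{"ax": 0,"ay": 0,"az": 0,"dx": 0,"dy": -0.25,"dz": -0.1,"gripper": 0}]}}

```text
time_s: 26.3
eef_pos: [548.6, 87.1, 21.7]
eef_rot: [-3.137, -0.169, -0.004]
ft_force: [0.2, 2.2, 4.8]
grip_width: 12.7
finger_force: 14.9
```

Call:
{"fn": "step_arm", "kwargs": {"moves": [{"ax": 0,"ay": 0,"az": 0,"dx": 0,"dy": -0.15,"dz": 0,"gripper": 0},{"ax": 0,"ay": 0,"az": 0,"dx": 0,"dy": -0.15,"dz": 0.1,"gripper": 0},{"ax": 0,"ay": 0,"az": 0,"dx": 0,"dy": -0.15,"dz": 0.1,"gripper": 0}]}}

```text
time_s: 26.6
eef_pos: [547.6, 88.4, 20.2]
eef_rot: [-3.137, -0.169, -0.0]
ft_force: [-1.7, 0.3, 6.2]
grip_width: 12.9
finger_force: 16.1
```

Call:
{"fn": "step_arm", "kwargs": {"moves": [{"ax": 0,"ay": 0,"az": 0,"dx": 0,"dy": 0,"dz": 0,"gripper": 2.5},{"ax": 0,"ay": 0,"az": 0,"dx": 0,"dy": 0,"dz": 0,"gripper": 3},{"ax": 0,"ay": 0,"az": 0,"dx": 0,"dy": 0,"dz": 0,"gripper": 3},{"ax": 0,"ay": 0,"az": 0,"dx": 0,"dy": 0,"dz": -2,"gripper": 3},{"ax": 0,"ay": 0,"az": 0,"dx": 0,"dy": 0,"dz": -6,"gripper": 3},{"ax": 0,"ay": 0,"az": 0,"dx": 0,"dy": 0,"dz": -10,"gripper": 3},{"ax": 0,"ay": 0,"az": 0,"dx": 0,"dy": 5,"dz": -12,"gripper": 3},{"ax": 0,"ay": 0,"az": 0,"dx": 0,"dy": 10,"dz": -12,"gripper": 3},{"ax": 0,"ay": 0,"az": 0,"dx": 0,"dy": 15,"dz": -12,"gripper": 3},{"ax": 0,"ay": 0,"az": 0,"dx": 0,"dy": 20,"dz": -12,"gripper": 3},{"ax": 0,"ay": 0,"az": 0,"dx": 0,"dy": 25,"dz": -12,"gripper": 3},{"ax": 0,"ay": 0,"az": 0,"dx": 0,"dy": 30,"dz": -12,"gripper": 3},{"ax": 0,"ay": 0,"az": 0,"dx": 0,"dy": 30,"dz": -12,"gripper": 3},{"ax": 0,"ay": 0,"az": 0,"dx": 0,"dy": 30,"dz": -12,"gripper": 3}]}}

```text
time_s: 28.0
eef_pos: [579.0, -211.3, 138.8]
eef_rot: [-3.136, -0.164, 0.002]
ft_force: [-0.6, 0.8, -0.8]
grip_width: 30.1
finger_force: 0.0
```

Run:
```python
from h import *
t=vision.camera('top');s=vision.camera('side')
o=np.zeros((600,800,3),np.uint8);o[:360,:480]=cv2.resize(t[200:305,150:290],(480,360),interpolation=2);o[:480,480:]=cv2.resize(s[240:400,305:412],(320,480),interpolation=2);cv2.imwrite('pics/a4.png',o)
```

```text
(no output)
```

View pics/a4.png

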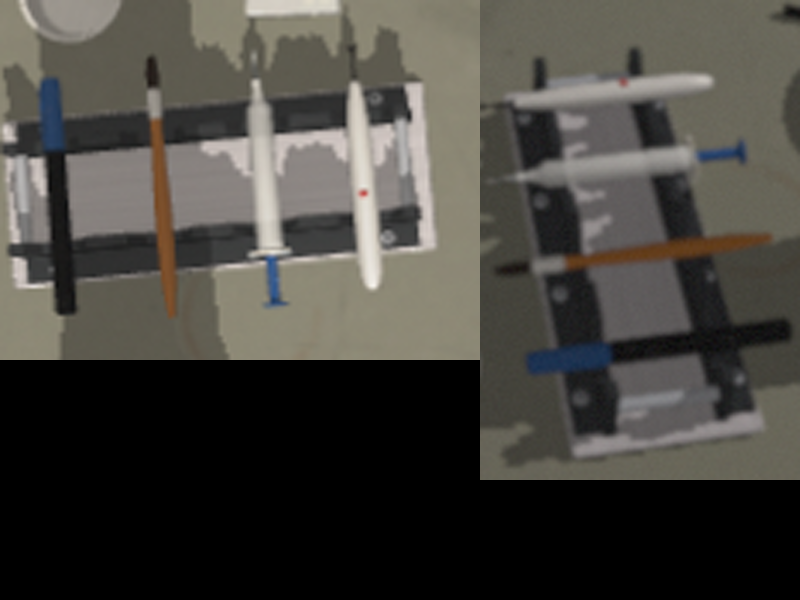

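All four lie in the rest, in order. I'll check the heights and middles using the pen ends (top (351,45) and (373,289); side (712,82)) and the plunger end (top (276,303); side (742,152)), plus the others.

Run:
```python
from h import *
k=140/480;tp=lambda x,y:((x+.5)*k-.5+150,(y+.5)*k-.5+200);sp=lambda x,y:((x-480+.5)*107/320-.5+305,(y+.5)/3-.5+240)
for n,a,b,z in(('pen',(351,45),(373,289),35),('syr',(256,80),(276,303),34),('brush',(151,57),(171,316),33),('marker',(50,79),(66,313),34)):
    A=rl(onz('top',tp(*a),z));B=rl(onz('top',tp(*b),z));print(n,A,B,(A+B)/2)
for n,a,b in(('pen near',(373,289),(712,82)),('pen dot',(363,193),(623,83)),('plunger',(276,303),(742,152)),('syr flange',(270,252),(692,156)),('pen far body',(354,84),(514,102)),('syr shoulder',(259,103),(538,174)),('marker near',(66,313),(790,330))):
    p,e=tri(tp(*a),sp(*b));print(n,p.round(1),rl(p),e.round(1))
```

```text
pen [ 64.6 -80. ] [-66.1 -80. ] [ -0.75 -80.  ]
syr [ 50.9 -27.8] [-68.4 -28.2] [ -8.75 -28.  ]
brush [69.  27.4] [-69.9  27.8] [-0.45 27.6 ]
marker [62.3 82.2] [-63.  83.] [-0.35 82.6 ]
pen near [482.9  80.8  34.4] [-65.7 -80.1] 0.9
pen dot [533.3  86.4  41.4] [-15.  -79.9] 1.1
plunger [474.5 132.1  34.3] [-68.5 -28.2] 0.2
syr flange [501.5 135.5  36.2] [-41.3 -27.7] 0.3
pen far body [592.5  92.7  35.1] [ 44.6 -80. ] 2.2
syr shoulder [581.9 143.2  34.3] [ 39.4 -28.7] 2.2
marker near [468.  243.4  33.6] [-63.   83.1] 0.1
```

All four are seated, with middles within 1 mm of halfway and heights as expected. Handing in.

```bash
python3 -c "
from bench import manip
print(manip.finish_job())"
```

```text
the job is handed in; nothing more can be done
None
```

All four tools lie in the black rest in their original order (marker, brush, syringe, vacuum pen); by the camera check each is fully down and within about 1 mm of halfway between the combs, and the job was handed in at about 28 s.

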